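# Seat the vial carrier on its locating pins and latch it

## Robot

A 7-joint arm with a two-finger parallel gripper is mounted at the origin on a cart in front of the work surface, level with it; the furniture and walls round the work are solid. World frame = base frame: x ahead of the robot, y to its left, z up, the work surface at z = 0. Lengths are in mm, angles in rad, forces in N, time in s.
With the tool pointing down it reaches from about 425 to 925 mm from the base axis. Payload 6.8 kg.
Tool frame: the origin (TCP) lies at the very end of the fingers, on their centre line; the grasp point (between the pads) lies 19 mm behind it; z points along the fingers, y is the direction in which the jaws open and shut (so a half turn about z gives the same grasp; the last joint's range is limited). The gripper opens to 88 mm and grips with 3 to 60 N. Pads are 20 mm wide; open, the fingers measure 115 mm over their backs; the gripper's body (75 mm by 178 mm) begins 61 mm behind the grasp point.
Start: joints at [1.085, 0.477, 0.022, 1.555, -0.011, 1.109, -0.083], TCP at [249.003, -627.412, 191.264] pointing down, gripper open.
Joint ranges: [-2.96, 2.96], [-0.34, 2.1], [-1.41, 1.46], [0.24, 2.44], [-1.37, 4.51], [0.17, 1.92], [-2.96, 2.96]. Speed limits (rad/s): [2.39, 2.39, 3.14, 3.14, 3.14, 3.14, 3.14].

## Interface

Orientations are given as a 3x3 rotation matrix whose columns are the frame's x, y, z axes.
In Python, from bench import r gives the robot as it stands.
- The arm moves only by the tool move_arm, never from a script. Its argument "moves" is text: rows parted by semicolons, each of 6 numbers parted by spaces: the shift along the tool's x, y, z in units of 0.2 m (1.0 is 0.2 m), then the turn, a rotation vector about the tool's x, y, z in units of pi rad (1.0 is pi rad). A call has exactly 10 rows; each row is the pose to reach, as a shift and turn from the pose measured when the call began, along the tool's axes at that moment, turning the shorter way round; what a row does not reach only later rows make up. A row lasts 1/10 s, in which the tool goes at most 50 mm and 8.59 degrees, less where a joint would pass 70% of its speed; a pose out of reach is approached as far as the arm can. A call with a number of a shift or a turn outside -1 to 1 is refused whole. A call with a gripper value outside its range is refused whole. "grip" is the gripper's target within -1 to 1 (shut at 1, half-way at 0, fully open at -1), set as the call begins (left out, the last holds). The fingers move at their own pace and stop on an object; the grip force is fixed at half the most. Time passes only in rows, so rows that repeat a pose let the fingers close, or fill a call up. It gives the time, the measured TCP pose, the force and the opening at its end, in the units of the state.
- r.state(): the state, without advancing time (a new reading comes with each control period).
- r.capture(name): name is "scene" or "top" or "wrist"; returns the picture (420x560x3 uint8, red, green, blue); there is no depth.
- r.calibration(name): a dict with "intrinsics" (3x3 intrinsics, pixels), "dist" ([k1, k2, p1, p2, k3] as OpenCV has them; the pictures are not rectified), "extrinsics" (4x4, takes a point from camera to world coordinates). Camera axes: x right, y down, z forward; pixel columns grow to the right and rows downward; lengths in mm; the calibration is good to about 2 mm. A picture is of the moment at which its call begins: read the wrist's pose just before it. calibration takes no time and is no camera call; for the wrist camera it gives the pose at the moment of the call.
- r.job_done(): hands the job in, once; it reports no verdict.
The state is a dict: "time_s": time; "q": joint angles; "qd": joint speeds; "tau": joint torques, N m; "eef_pos": TCP position; "orientation": TCP orientation; "contact_force": force on the tool from outside, world axes, zero at the start; "wrist_torque": the same for the moment, N m; "grip_width": finger opening in mm.
Only numpy, scipy, OpenCV 4.12 (cv2) and the standard library are available. Lean on these libraries where they do the work, as an engineer would, in place of code of your own. Each camera call takes 0.05 s, during which the arm holds its last target. There are 200 camera calls.

## Task

The sampler's vial carrier was set down out of register: the rear half of its plate is riding up on the station's two locating pins. Pushing with the fingertips and without lifting it, nudge the plate back and sideways until both its holes drop over the pins and it lies flat on the station, then push the swing latch round over its rear edge as far as it goes. Keep the vials standing in the rack and leave the things round about where they are.

Things in the scene. Friction and masses are not known exactly. Their poses are not given: they have to be found in the camera images.
- station: fixed aluminium base, 200 (x) x 370 (y) x 12 mm. Origin: centre of its underside, on the bench; x points to its rear rail (away from the robot), y to its left, z up. Two steel pins stand on its top (z 12) at x 35, y +118 and -118: 10 mm thick, 7 mm high, tapered to a 4 mm nose
- pin_left (a point): foot of the left (+y) locating pin, on its axis, at the level of the station's top
- pin_right (a point): foot of the right (-y) locating pin, on its axis, at the level of the station's top
- rail_mid (a point): top of the front face of the black rear rail (x 71, y 0, z 28 in the station's frame); the rail runs along y from -148 to +112, is 20 mm wide and 16 mm high. Seated, the plate's rear edge is 1 mm short of it: a plate pushed squarely against the rail needs only to slide along it until it drops
- latch (a joint): swing latch on the left end of the rail, turning about an upright pivot with stiff friction (about 2 N at its post). 0 = open, arm pointing to the station's +y along the rail; it turns anticlockwise seen from above; 1.57 = shut, at its stop, arm pointing to -x over the plate's rear edge. Starts at 0 to 0.25. Its foot passes 2 mm above a seated plate, but is blocked by a plate that still rides on the pins
- latch_pivot (a point): pivot of the latch, at the top of the rail: x 81, y 97, z 28 in the station's frame
- latch_post (a point): middle of the latch's upright round post (12 mm thick, 35 mm tall, from z 35 to z 70), 34 mm from the pivot; push it here from the side
- carrier: loose grey plastic plate 140 (x) x 310 (y) x 8 mm with a vial rack fixed on it, about 0.5 kg in all. Origin: centre of the plate's underside; axes as the station's. Starts 14 to 20 mm short of home in x, up to 29 mm off in y either way, up to 0.06 rad in yaw: front edge on the station's top, rear part on the pin noses. Home: x 0, y 0, underside z 12, yaw 0 in the station's frame
- plate_front (a point): middle of the plate's front edge, half-way up its 8 mm thickness (plate x -70, y 0, z 4). Sliding the plate takes about 4 to 7 N; once it has dropped, the pins stop it
- rack_top (a point): centre of the fixed rack, level with its top (plate x 15, y -6, z 68); rack 80 x 186 x 60 mm, so it covers plate x -25 to +55, y -99 to +87; vials stand to plate z 77
- hole_left (a point): centre, at the underside, of the plate's round 12 mm through hole (plate x 35, y +118) for the left pin
- hole_right (a point): centre, at the underside, of the plate's slot, 12 mm in x and 18 mm in y (plate x 35, y -118), for the right pin
- vial_a: capped sample vial, 25 mm thick, 64 mm tall, standing loose in the rack; origin at the centre of its underside, at plate x 33, y -74, z 13
- vial_b: capped sample vial as vial_a, at plate x -4, y -40
- vial_c: capped sample vial as vial_a, at plate x -4, y +28
- vial_d: capped sample vial as vial_a, at plate x 33, y +62
- wash_bottle: wash bottle with bent spout, 58 x 92 x 177 mm, standing behind the station; origin at its underside. To be left alone
- beaker: small glass beaker, 50 mm wide, 63 mm tall, right of the station; origin at its underside. To be left alone
- timer: white lab timer, 66 x 62 x 21 mm, left of the station; origin at its underside. To be left alone
- bottle: small brown dropper bottle, 35 mm thick, 70 mm tall, left of and behind the station; origin at its underside. To be left alone

How it is judged (in metres and radians):
On the way, in this order (a step that is already met when the one before it is completed fails the run):
1. both holes are down over their pins and the plate lies flat (distance between hole_left and pin_left below 0.0035 m and distance between hole_right and pin_right below 0.0055 m and angle between carrier's own z axis and vertical below 0.015 rad), for 0.2 s.
2. the latch is swung fully over the plate (value of joint latch above 1.47 rad), for 0.2 s.
At the end, for the whole second after the job is handed in: Both holes are fully down over their pins (round hole within 3.5 mm of its pin's foot, slot within 5.5 mm), the plate lies flat within 0.015 rad and at rest, the latch is shut beyond 1.47 rad, and all four vials stand in the rack (all of step 1 and value of joint latch above 1.47 rad and linear speed of carrier below 0.01 m/s and z of each of vial_a, vial_b, vial_c, vial_d in the frame of carrier below 0.018 m); the robot touches nothing.
It fails at once if the carrier is lifted off the station (height (world z) of carrier above 0.027 m).
It fails at once if a vial is pulled up or tipped out of the rack (z of any of vial_a, vial_b, vial_c, vial_d in the frame of carrier above 0.028 m or angle between any of vial_a, vial_b, vial_c, vial_d's own z axis and vertical above 0.5 rad).
It fails at once if a bystander is shifted (distance of any of wash_bottle, beaker, timer, bottle from where it was at the start of the episode above 0.02 m).
It also fails if it takes over 64 s, if anything falls off the work surface, if the arm or the gripper's body presses on something with over 40 N, if the wrist force passes 120 N, or if a joint passes its speed limit or range.

## Working session

There is one attempt and no reset: what is moved stays moved. The work goes in short steps, Python scripts to look and compute and a tool call to move; the robot and the scene stay as the last step left them, time stands still between calls to the robot, and variables do not carry over. Pictures are saved under pics/ and viewed, about 8 in all and at most 12, crops included, and the job is handed in when it is done.

Besides the shell and the picture viewer there is one more tool, called after "Request:" as name(argument=value, ...) on one line, values as JSON. move_arm: Moves the arm, as the interface text tells. Shifts and turns lie within -1 to 1; 1 stands for 0.2 m of shift or pi rad of turn. Its arguments: {"type":"object","properties":{"moves":{"type":"string"},"grip":{"type":"number"}},"required":["moves"]}

```bash
ls; mkdir -p pics; python3 - <<'E'
from bench import r
import cv2,numpy as np
np.set_printoptions(precision=3,suppress=True)
s=r.state();print(s['time_s'],s['eef_pos'],s['orientation'],s['contact_force'],s['grip_width'])
for n in("scene","top"):
    cv2.imwrite(f"pics/{n}0.png",r.capture(n)[:,:,::-1]);c=r.calibration(n);print(n,c)
E
```

```text
pics
0.0 [ 248.72  -626.815  190.308] [[ 0.929  0.369 -0.001]
 [ 0.369 -0.929  0.002]
 [-0.    -0.002 -1.   ]] [ 0.495  0.579 -0.401] 88.16887608068625
scene {'intrinsics': array([[421.203,   0.   , 279.908],
       [  0.   , 421.203, 209.802],
       [  0.   ,   0.   ,   1.   ]]), 'dist': array([0.043, 0.   , 0.   , 0.   , 0.   ]), 'extrinsics': array([[ -0.688,  -0.51 ,   0.516, -47.096],
       [ -0.726,   0.472,  -0.5  , 618.73 ],
       [  0.011,  -0.719,  -0.695, 975.141],
       [  0.   ,   0.   ,   0.   ,   1.   ]])}
top {'intrinsics': array([[531.644,   0.   , 281.495],
       [  0.   , 531.644, 209.249],
       [  0.   ,   0.   ,   1.   ]]), 'dist': array([-0.148,  0.   ,  0.   ,  0.   ,  0.   ]), 'extrinsics': array([[   0.002,   -0.995,    0.097,  456.547],
       [  -1.   ,   -0.003,   -0.002,  -31.663],
       [   0.002,   -0.097,   -0.995, 1746.251],
       [   0.   ,    0.   ,    0.   ,    1.   ]])}
```

View pics/top0.png

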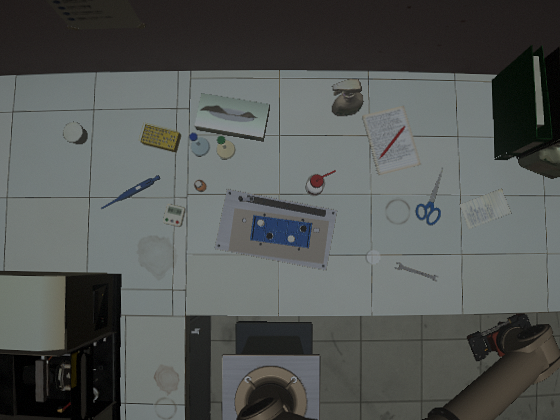

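View pics/scene0.png

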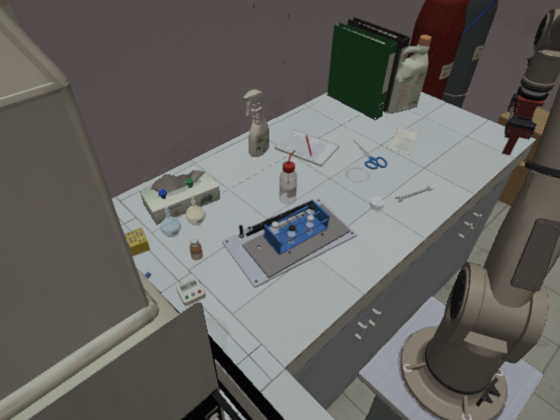

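The top view shows the station at about px (277,230), yawed clockwise, with the rail behind it, the latch knob near (241,198), the wash bottle at (316,185), the dropper bottle at (200,186), the timer at (174,215) and the beaker at (374,257). Next I'll crop and enlarge it.

```bash
cat > h.py <<'E'
from bench import r
import cv2,numpy as np
np.set_printoptions(precision=3,suppress=True)
def ray(c,px,z):
    "pixels -> world points on plane z"
    p=cv2.undistortPoints(np.float64(px).reshape(-1,1,2),c['intrinsics'],c['dist']).reshape(-1,2)
    E=c['extrinsics'];d=np.c_[p,np.ones(len(p))]@E[:3,:3].T;o=E[:3,3]
    return o+d*((np.broadcast_to(z,len(p))-o[2])/d[:,2])[:,None]
def proj(c,P):
    E=np.linalg.inv(c['extrinsics'])
    return cv2.projectPoints(np.float64(P).reshape(-1,1,3),cv2.Rodrigues(E[:3,:3])[0],E[:3,3],c['intrinsics'],c['dist'])[0].reshape(-1,2)
def tomove(dw,yaw=0):
    "world shift mm -> move units"
    R=r.state()['orientation'];return R.T@np.asarray(dw)/200
E
python3 - <<'E'
from h import *
im=cv2.imread('pics/top0.png')[175:285,205:345]
cv2.imwrite('pics/t1.png',cv2.resize(im,None,fx=5.6,fy=5.4,interpolation=cv2.INTER_CUBIC))
c=r.calibration('wrist');s=r.state();E=c['extrinsics'];R=s['orientation']
print(c['intrinsics'],c['dist'],R.T@E[:3,:3],R.T@(E[:3,3]-s['eef_pos']))
E
```

```text
[[340.715   0.    278.808]
 [  0.    340.715 213.915]
 [  0.      0.      1.   ]] [-0.079  0.     0.     0.     0.   ] [[-0.    -0.96  -0.28 ]
 [ 1.     0.    -0.001]
 [ 0.001 -0.28   0.96 ]] [  77.124   -0.495 -192.419]
```

View pics/t1.png

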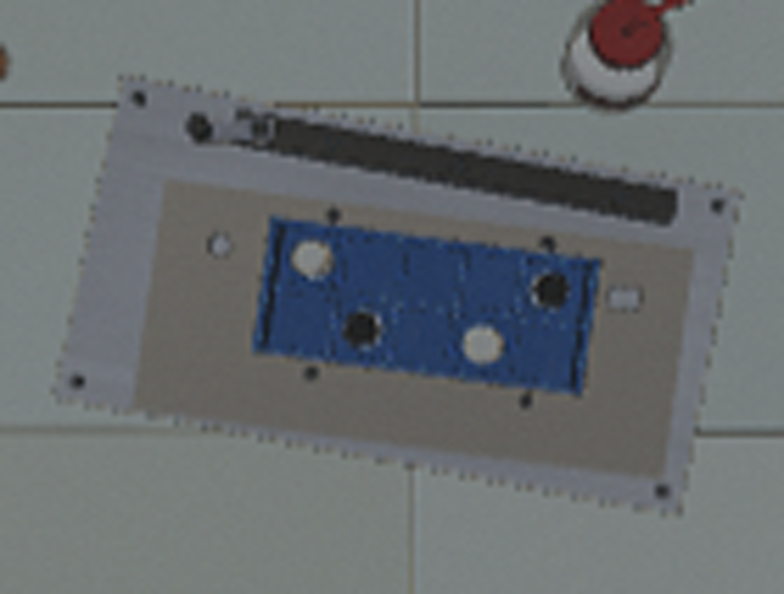

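The enlarged crop gives these corners (crop px):
- **Station:** (122,80), (740,195), (680,512), (55,400).
- **Plate:** (163,180), (694,248), (664,478), (133,408).

The latch post is at (200,128). Next I'll cast rays.

```bash
cat >> h.py <<'E'
def fit(model,P):
    "2D rigid fit -> (x,y,yaw), rms"
    m=np.float64(model);P=np.float64(P)[:,:2];a=m-m.mean(0);b=P-P.mean(0)
    t=np.arctan2((a[:,0]*b[:,1]-a[:,1]*b[:,0]).sum(),(a*b).sum());C=np.array([[np.cos(t),-np.sin(t)],[np.sin(t),np.cos(t)]])
    o=P.mean(0)-C@m.mean(0);return np.r_[o,t],P-(m@C.T+o)
def rel(st,p):
    c,s=np.cos(st[2]),np.sin(st[2]);return np.r_[np.array([[c,s],[-s,c]])@(p[:2]-st[:2]),p[2]-st[2]]
def w(st,p):
    c,s=np.cos(st[2]),np.sin(st[2]);return np.array([[c,-s],[s,c]])@np.asarray(p)[:2]+st[:2]
E
python3 - <<'E'
from h import *
c=r.calibration('top')
u=lambda L:[(205+(x+.5)/5.6-.5,175+(y+.5)/5.4-.5) for x,y in L]
st,e=fit([(100,185),(100,-185),(-100,-185),(-100,185)],ray(c,u([(122,80),(740,195),(680,512),(55,400)]),12));print(st,e)
pl,e=fit([(70,155),(70,-155),(-70,-155),(-70,155)],ray(c,u([(163,180),(694,248),(664,478),(133,408)]),[27,27,20,20]));print(pl,e,'rel',rel(st,pl))
print('post',ray(c,u([(200,128)]),70),w(st,(81,131)))
for n,p,z in(('beaker',(374,257),63),('timer',(174,215),21),('bottle',(200,186),70),('wash',(316,185),120)):print(n,ray(c,[p],z))
print(r.state()['eef_pos'])
E
```

```text
[559.147 -16.543  -0.185] [[-0.864 -0.118]
 [-2.284  0.467]
 [ 2.451 -0.269]
 [ 0.696 -0.079]]
[539.011 -25.084  -0.13 ] [[-0.641  1.018]
 [-0.722  0.119]
 [ 0.22  -0.648]
 [ 1.143 -0.489]] rel [-18.219 -12.101   0.055]
post [[654.392  96.06   70.   ]] [662.877  97.308]
beaker [[ 469.007 -328.752   63.   ]]
timer [[604.699 317.102  21.   ]]
bottle [[693.668 225.473  70.   ]]
wash [[ 690.479 -141.236  120.   ]]
[ 248.744 -626.856  190.405]
```

Request:
move_arm(moves="0.2 -0.2 0 0 0 0;0.4 -0.4 0 0 0 0;0.6 -0.65 0 0 0 0;0.8 -0.85 0 0 0 0;0.9 -1 0 0 0 0;0.9 -1 0 0 0 0;0.9 -1 0 0 0 0;0.9 -1 0 0 0 0;0.9 -1 0 0 0 0;0.9 -1 0 0 0 0")

```text
time_s: 1.1
eef_pos: [341.6, -375.9, 190.5]
orientation: [[0.93, 0.367, -0.001], [0.367, -0.93, 0.001], [-0.001, -0.002, -1.0]]
contact_force: [-0.3, 0.6, -0.8]
grip_width: 87.7
```

Request:
move_arm(moves="0.2 -0.2 0 0 0 0;0.4 -0.4 0 0 0 0;0.6 -0.65 0 0 0 0;0.8 -0.85 0 0 0 0;0.9 -1 0 0 0 0;0.9 -1 0 0 0 0;0.9 -1 0 0 0 0;0.9 -1 0 0 0 0;0.9 -1 0 0 0 0;0.9 -1 0 0 0 0")

```text
time_s: 2.1
eef_pos: [435.2, -125.5, 190.6]
orientation: [[0.932, 0.364, -0.001], [0.364, -0.932, 0.001], [-0.001, -0.002, -1.0]]
contact_force: [-0.1, 0.3, -0.9]
grip_width: 87.9
```

Request:
move_arm(moves="0.15 -0.15 0 0 0 0.04;0.3 -0.3 0 0 0 0.08;0.4 -0.4 0 0 0 0.12;0.44 -0.44 0 0 0 0.16;0.44 -0.44 0 0 0 0.18;0.44 -0.44 0 0 0 0.18;0.44 -0.44 0 0 0 0.18;0.44 -0.44 0 0 0 0.18;0.44 -0.44 0 0 0 0.18;0.44 -0.44 0 0 0 0.18")

```text
time_s: 3.1
eef_pos: [485.2, -12.0, 190.7]
orientation: [[0.981, -0.192, -0.001], [-0.192, -0.981, 0.001], [-0.002, -0.001, -1.0]]
contact_force: [0.2, 0.3, -0.7]
grip_width: 88.0
```

```bash
python3 - <<'E'
from h import *
import pickle
c=r.calibration('wrist');im=r.capture('wrist')[:,:,::-1]
pickle.dump(c,open('w1.pkl','wb'));cv2.imwrite('pics/w1.png',im);s=r.state();print(s['eef_pos'],s['orientation'],s['time_s'])
E
```

```text
[485.202 -11.847 190.706] [[ 0.981 -0.192 -0.001]
 [-0.192 -0.981  0.001]
 [-0.002 -0.001 -1.   ]] 3.15
```

View pics/w1.png

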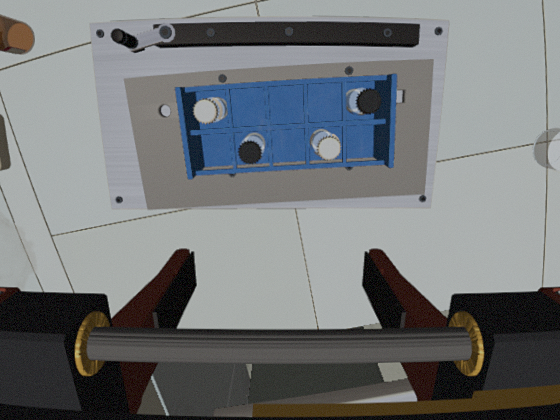

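The wrist view is clear (px). Station corners are (91,23), (449,20), (434,208), (112,209). Plate corners are (125,78), (433,59), (424,195), (147,209). The round hole is at (165,110), the slot at (400,96), the post top at about (118,37) and its foot at about (135,42).

```bash
python3 - <<'E'
from h import *
import pickle
c=pickle.load(open('w1.pkl','rb'))
st,e=fit([(100,185),(100,-185),(-100,-185),(-100,185)],ray(c,[(91,23),(449,20),(434,208),(112,209)],12));print(st,e)
pl,e=fit([(70,155),(70,-155),(-70,-155),(-70,155),(35,118),(35,-118)],ray(c,[(125,78),(433,59),(424,195),(147,209),(165,110),(400,96)],[28,28,20,20,26,26]));print(pl,e,'rel',rel(st,pl))
np.save('st.npy',st);np.save('pl.npy',pl)
print('post',rel(st,np.r_[ray(c,[(118,37)],70)[0][:2],0]))
s=r.state()
for p in((-95,-8),):
  d=np.r_[w(st,p)-s['eef_pos'][:2],0];print(p,w(st,p),tomove(d)*200)
x=s['orientation'][:,0];print('tool yaw',np.arctan2(x[1],x[0]))
E
```

```text
[558.907 -16.651  -0.187] [[-1.123 -1.731]
 [-0.69   3.401]
 [ 0.415 -1.068]
 [ 1.397 -0.602]]
[537.438 -24.819  -0.139] [[-1.187 -0.943]
 [ 0.349  2.281]
 [ 0.005  1.394]
 [ 0.556  0.324]
 [-0.038 -0.183]
 [ 0.317 -2.874]] rel [-19.571 -12.027   0.049]
post [ 71.545 129.756   0.187]
(-95, -8) [464.081  -6.806] [-21.696  -0.886   0.034]
tool yaw -0.1934443875876201
```

Request:
move_arm(moves="-0.1 0 0 0 0 0;-0.19 0 0 0 0 -0.002;-0.19 0 0.15 0 0 -0.002;-0.19 0 0.35 0 0 -0.002;-0.19 0 0.55 0 0 -0.002;-0.19 0 0.7 0 0 -0.002;-0.19 0 0.8 0 0 -0.002;-0.19 0 0.85 0 0 -0.002;-0.19 0 0.875 0 0 -0.002;-0.19 0 0.875 0 0 -0.002")

```text
time_s: 4.15
eef_pos: [447.9, -4.3, 15.9]
orientation: [[0.983, -0.186, -0.001], [-0.186, -0.983, 0.001], [-0.001, -0.001, -1.0]]
contact_force: [0.5, 0.3, 0.3]
grip_width: 87.9
```

```bash
python3 - <<'E'
from h import *
st=np.load('st.npy');s=r.state();x=s['orientation'][:,0];print(s['time_s'],s['eef_pos'],rel(st,np.r_[s['eef_pos'][:2],np.arctan2(x[1],x[0])]),s['contact_force'],s['orientation'])
E
```

```text
4.15 [447.917  -4.288  15.875] [-111.35    -8.538    0.   ] [0.525 0.253 0.261] [[ 0.983 -0.186 -0.001]
 [-0.186 -0.983  0.001]
 [-0.001 -0.001 -1.   ]]
```

Request:
move_arm(moves="0.02 0 0 0 0 0;0.04 0 0 0 0 0;0.055 0 0 0 0 0;0.07 0 0 0 0 0;0.085 0 0 0 0 0;0.1 0 0 0 0 0;0.11 0 0 0 0 0;0.12 0 0 0 0 0;0.13 0 0 0 0 0;0.14 0 0 0 0 0")

```text
time_s: 5.15
eef_pos: [475.5, -9.5, 15.8]
orientation: [[0.983, -0.186, -0.001], [-0.186, -0.983, 0.001], [-0.001, -0.001, -1.0]]
contact_force: [-0.4, 0.4, -0.3]
grip_width: 87.9
```

```bash
python3 - <<'E'
from h import *
import pickle
c=r.calibration('wrist');im=r.capture('wrist')[:,:,::-1]
pickle.dump(c,open('w2.pkl','wb'));cv2.imwrite('pics/w2.png',im);s=r.state();print(s['eef_pos'],s['contact_force'])
st=np.load('st.npy');print(proj(c,[np.r_[w(st,p),12] for p in ((71,0),(100,185),(100,-185),(-100,185),(-100,-185))]))
E
```

```text
[475.916  -9.581  15.86 ] [0.477 0.065 0.679]
[[263.624 -38.49 ]
 [-55.077 -58.723]
 [593.602 -65.068]
 [ -6.772 264.909]
 [544.726 266.13 ]]
```

View pics/w2.png

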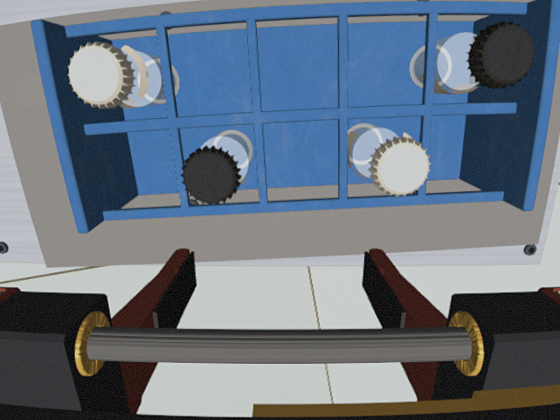

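```bash
python3 - <<'E'
from h import *
import pickle
c=pickle.load(open('w2.pkl','rb'));st=np.load('st.npy');s=r.state()
R=lambda px,z:[rel(st,np.r_[p[:2],0])[:2] for p in ray(c,px,z)]
print('plate front corners',R([(47,266),(533,250)],20))
print('tips',R([(182,250),(377,250)],16)); print('tcp',rel(st,np.r_[s['eef_pos'][:2],0])[:2],proj(c,[s['eef_pos']]))
E
```

```text
plate front corners [array([-95.979, 138.486]), array([ -84.908, -166.717])]
tips [array([-85.806,  51.379]), array([-85.662, -67.853])]
tcp [-82.855  -8.52 ] [[279.92  245.739]]
```

```bash
python3 - <<'E'
from h import *
im=cv2.imread('pics/w2.png');s=cv2.imread('pics/w1.png')
a=[cv2.resize(cv2.convertScaleAbs(i[215:320,120:220],alpha=1.8),None,fx=4,fy=4,interpolation=cv2.INTER_CUBIC) for i in(s,im)]
cv2.imwrite('pics/z.png',np.hstack(a))
E
```

```text
(no output)
```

View pics/z.png

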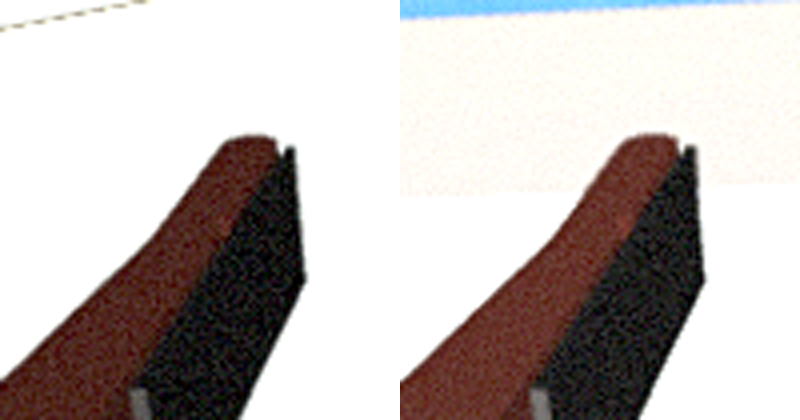

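The two pad-tip corners, (193,251) and (196,285), put the open fingertips about 25 mm short of the TCP. That explains the zero force: they passed above the plate. I'll back off and lower in small steps until they touch the station.

Request:
move_arm(moves="-0.05 0 0 0 0 0;-0.1 0 0 0 0 0;-0.15 0 0 0 0 0;-0.15 0 0.01 0 0 0;-0.15 0 0.03 0 0 0;-0.15 0 0.05 0 0 0;-0.15 0 0.065 0 0 0;-0.15 0 0.075 0 0 0;-0.15 0 0.08 0 0 0;-0.15 0 0.08 0 0 0")

```text
time_s: 6.2
eef_pos: [446.4, -4.0, -0.3]
orientation: [[0.983, -0.186, -0.001], [-0.186, -0.983, 0.001], [-0.001, -0.001, -1.0]]
contact_force: [-0.4, 0.8, 0.3]
grip_width: 88.0
```

Request:
move_arm(moves="0.05 0 0 0 0 0;0.05 0 0 0 0 0;0.05 0 0.01 0 0 0;0.05 0 0.015 0 0 0;0.05 0 0.02 0 0 0;0.05 0 0.025 0 0 0;0.05 0 0.03 0 0 0;0.05 0 0.035 0 0 0;0.05 0 0.04 0 0 0;0.05 0 0.04 0 0 0")

```text
time_s: 7.2
eef_pos: [456.1, -5.8, -8.5]
orientation: [[0.983, -0.186, -0.001], [-0.186, -0.983, 0.001], [-0.002, -0.001, -1.0]]
contact_force: [0.3, 0.8, 0.1]
grip_width: 87.8
```

Request:
move_arm(moves="0 0 0.005 0 0 0;0 0 0.01 0 0 0;0 0 0.012 0 0 0;0 0 0.015 0 0 0;0 0 0.018 0 0 0;0 0 0.02 0 0 0;0 0 0.022 0 0 0;0 0 0.025 0 0 0;0 0 0.025 0 0 0;0 0 0.025 0 0 0")

```text
time_s: 8.2
eef_pos: [456.0, -5.8, -13.5]
orientation: [[0.983, -0.186, -0.002], [-0.186, -0.983, 0.001], [-0.002, -0.001, -1.0]]
contact_force: [-1.1, -0.0, -0.1]
grip_width: 88.4
```

Request:
move_arm(moves="0.01 0 0 0 0 0;0.02 0 0 0 0 0;0.03 0 0 0 0 0;0.035 0 0 0 0 0;0.04 0 0 0 0 0;0.045 0 0 0 0 0;0.05 0 0 0 0 0;0.055 0 0 0 0 0;0.06 0 0 0 0 0;0.06 0 0 0 0 0")

```text
time_s: 9.2
eef_pos: [466.4, -7.3, -13.8]
orientation: [[0.983, -0.184, -0.004], [-0.184, -0.983, 0.001], [-0.004, -0.001, -1.0]]
contact_force: [-4.6, 3.0, 2.9]
grip_width: 87.9
```

```bash
python3 - <<'E'
from h import *
import pickle
c=r.calibration('wrist');im=r.capture('wrist')[:,:,::-1]
pickle.dump(c,open('w3.pkl','wb'));cv2.imwrite('pics/w3.png',im);s=r.state();print(s['eef_pos'],s['contact_force'])
E
```

```text
[466.397  -7.25  -13.777] [-4.609  3.505  2.083]
```

View pics/w3.png

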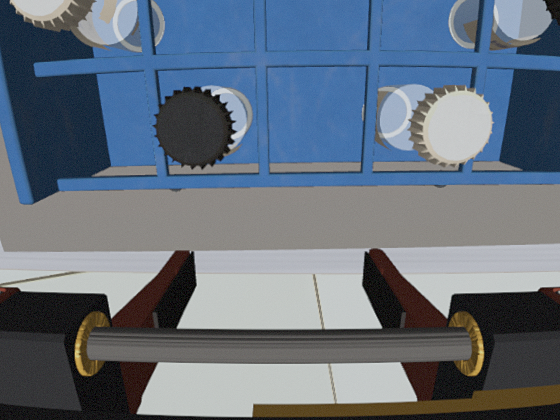

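The front edge is level at row 250, flush with both fingertips, with about 5 N of push. I'll keep pushing towards the rail.

Request:
move_arm(moves="0.01 0 0 0 0 0;0.02 0 0 0 0 0;0.03 0 0 0 0 0;0.035 0 0 0 0 0;0.04 0 0 0 0 0;0.045 0 0 0 0 0;0.05 0 0 0 0 0;0.055 0 0 0 0 0;0.06 0 0 0 0 0;0.065 0 0 0 0 0")

```text
time_s: 10.25
eef_pos: [474.6, -9.0, -14.4]
orientation: [[0.983, -0.184, -0.012], [-0.184, -0.983, 0.001], [-0.012, 0.001, -1.0]]
contact_force: [-13.7, 5.0, 13.4]
grip_width: 87.7
```

Request:
move_arm(moves="0.01 0 0 0 0 0;0.015 0 0 0 0 0;0.02 0 0 0 0 0;0.022 0 0 0 0 0;0.025 0 0 0 0 0;0.027 0 0 0 0 0;0.03 0 0 0 0 0;0.03 0 0 0 0 0;0.03 0 0 0 0 0;0.03 0 0 0 0 0")

```text
time_s: 11.25
eef_pos: [475.0, -9.5, -15.1]
orientation: [[0.983, -0.182, -0.022], [-0.182, -0.983, 0.0], [-0.022, 0.004, -1.0]]
contact_force: [-14.3, 3.6, 13.3]
grip_width: 87.8
```

Request:
move_arm(moves="-0.03 0 -0.005 0 0 0;-0.08 0 -0.01 0 0 0;-0.12 0 -0.02 0 -0.003 0;-0.14 0 -0.1 0 -0.007 0;-0.14 0 -0.3 0 -0.007 0;-0.14 0 -0.5 0 -0.007 0;-0.1 0 -0.7 0 -0.007 0;0.05 0 -0.9 0 -0.007 0;0.1 0 -0.95 0 -0.007 0;0.1 0 -0.95 0 -0.007 0")

```text
time_s: 12.25
eef_pos: [501.6, -13.5, 176.7]
orientation: [[0.982, -0.183, -0.038], [-0.183, -0.983, 0.005], [-0.038, 0.002, -0.999]]
contact_force: [-0.7, -0.4, 0.6]
grip_width: 87.9
```

```bash
python3 - <<'E'
from h import *
import pickle
c=r.calibration('wrist');im=r.capture('wrist')[:,:,::-1]
pickle.dump(c,open('w4.pkl','wb'));cv2.imwrite('pics/w4.png',im);s=r.state();print(s['eef_pos'],s['contact_force'],s['orientation'])
E
```

```text
[499.264 -13.371 174.807] [-0.162 -0.279 -0.841] [[ 0.982 -0.183 -0.042]
 [-0.183 -0.983  0.004]
 [-0.042  0.003 -0.999]]
```

View pics/w4.png

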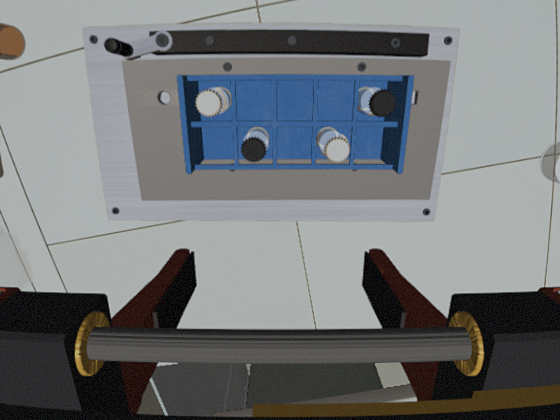

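The plate is now square and near the rail. Station corners: (83,28), (460,28), (438,221), (105,219). Plate corners: (124,60), (451,60), (436,200), (142,200). Hole at (165,97).

```bash
python3 - <<'E'
from h import *
import pickle
c=pickle.load(open('w4.pkl','rb'));st0=np.load('st.npy')
st,e=fit([(100,185),(100,-185),(-100,-185),(-100,185)],ray(c,[(83,28),(460,28),(438,221),(105,219)],12));print(st,e)
pl,e=fit([(70,155),(70,-155),(-70,-155),(-70,155),(35,118)],ray(c,[(124,60),(451,60),(436,200),(142,200),(165,97)],[28,28,20,20,26]));print(pl,e,'rel',rel(st,pl),rel(st0,pl))
print([rel(st,np.r_[p[:2],0]) for p in ray(c,[(150,52),(428,54)],28)])
s=r.state();print(rel(st,np.r_[s['eef_pos'][:2],0]))
E
```

```text
[559.306 -15.81   -0.189] [[-2.122 -1.786]
 [-0.444  2.245]
 [ 0.443 -2.34 ]
 [ 2.123  1.881]]
[552.832 -32.45   -0.181] [[-0.213 -0.518]
 [-0.286  2.466]
 [-1.147 -3.911]
 [ 1.133  1.212]
 [ 0.513  0.75 ]] rel [ -3.233 -17.56    0.008] [ -3.025 -16.655   0.007]
[array([ 71.705, 111.922,   0.189]), array([  71.738, -146.628,    0.189])]
[-59.431  -8.886   0.189]
```

Request:
move_arm(moves="-0.15 -0.005 0 0 0.013 0;-0.18 -0.005 0.1 0 0.013 0;-0.18 -0.005 0.3 0 0.013 0;-0.18 -0.005 0.5 0 0.013 0;-0.18 -0.005 0.65 0 0.013 0;-0.18 -0.005 0.8 0 0.013 0;-0.18 -0.005 0.87 0 0.013 0;-0.18 -0.005 0.91 0 0.013 0;-0.18 -0.005 0.92 0 0.013 0;-0.18 -0.005 0.92 0 0.013 0")

```text
time_s: 13.3
eef_pos: [455.9, -4.9, -7.5]
orientation: [[0.983, -0.183, -0.002], [-0.183, -0.983, -0.003], [-0.002, 0.003, -1.0]]
contact_force: [0.4, -1.3, -0.7]
grip_width: 87.9
```

```bash
python3 - <<'E'
from h import *
st=np.load('st.npy');s=r.state();x=s['orientation'][:,0];print(s['time_s'],s['eef_pos'],rel(st,np.r_[s['eef_pos'][:2],np.arctan2(x[1],x[0])]),s['contact_force'],s['orientation'])
E
```

```text
13.3 [455.872  -4.905  -7.541] [-103.419   -7.662    0.004] [ 0.367 -1.28  -0.72 ] [[ 0.983 -0.183 -0.002]
 [-0.183 -0.983 -0.003]
 [-0.002  0.003 -1.   ]]
```

Request:
move_arm(moves="0.02 0 0.02 0 0 0;0.05 0 0.02 0 0 0;0.07 0 0.02 0 0 0;0.08 0 0.02 0 0 0;0.09 0 0.02 0 0 0;0.1 0 0.02 0 0 0;0.11 0 0.02 0 0 0;0.12 0 0.02 0 0 0;0.125 0 0.02 0 0 0;0.13 0 0.02 0 0 0")

```text
time_s: 14.3
eef_pos: [477.1, -9.2, -12.3]
orientation: [[0.983, -0.181, -0.01], [-0.181, -0.983, -0.004], [-0.009, 0.005, -1.0]]
contact_force: [-9.9, 1.6, 6.6]
grip_width: 87.9
```

Request:
move_arm(moves="0.01 0 0 0 0.001 0;0.015 0 0 0 0.002 0;0.02 0 0 0 0.003 0;0.02 0 0 0 0.003 0;0.022 0 0 0 0.003 0;0.025 0 0 0 0.003 0;0.027 0 0 0 0.003 0;0.03 0 0 0 0.003 0;0.03 0 0 0 0.003 0;0.03 0 0 0 0.003 0")

```text
time_s: 15.3
eef_pos: [477.8, -9.7, -13.1]
orientation: [[0.984, -0.179, -0.009], [-0.179, -0.984, -0.006], [-0.008, 0.008, -1.0]]
contact_force: [-11.7, 2.8, 10.6]
grip_width: 87.8
```

Request:
move_arm(moves="-0.05 0 0 0 0 0;-0.1 0 0 0 0 0;-0.1 0 -0.15 0 0 0;-0.1 0.05 -0.35 0 0 0;-0.1 0.15 -0.55 0 0 0;-0.1 0.35 -0.7 0 0 0;-0.1 0.55 -0.75 0 0 0;-0.1 0.75 -0.8 0 0 0;-0.05 0.9 -0.8 0 0 0;0 0.92 -0.8 0 0 0")

```text
time_s: 16.3
eef_pos: [445.5, -194.3, 148.8]
orientation: [[0.982, -0.186, -0.008], [-0.186, -0.982, -0.008], [-0.006, 0.01, -1.0]]
contact_force: [-0.1, 0.1, -0.1]
grip_width: 87.7
```

```bash
python3 - <<'E'
from h import *
st=np.load('st.npy');s=r.state();x=s['orientation'][:,0];print(s['time_s'],s['q'],s['eef_pos'],rel(st,np.r_[s['eef_pos'][:2],np.arctan2(x[1],x[0])]),s['orientation'])
E
```

```text
16.3 [ 0.5    0.234 -0.258  2.024  0.088  0.899 -1.565] [ 445.532 -194.328  148.815] [ -78.277 -195.693    0.   ] [[ 0.982 -0.186 -0.008]
 [-0.186 -0.982 -0.008]
 [-0.006  0.01  -1.   ]]
```

Request:
move_arm(moves="0.1 0 0 0 0 -0.047;0.2 0 0 0 0 -0.094;0.3 0 0 0 0 -0.141;0.35 0 0 0 0 -0.188;0.35 0 0 0 0 -0.235;0.35 0 0 0 0 -0.282;0.35 0 0 0 0 -0.329;0.35 0 0 0 0 -0.376;0.35 0 0 0 0 -0.423;0.35 0 0 0 0 -0.47")

```text
time_s: 17.3
eef_pos: [514.8, -206.2, 148.2]
orientation: [[0.271, 0.963, -0.007], [0.963, -0.271, -0.008], [-0.01, -0.005, -1.0]]
contact_force: [-0.8, -0.1, -0.3]
grip_width: 88.0
```

```bash
python3 - <<'E'
from h import *
st=np.load('st.npy');s=r.state();x=s['orientation'][:,0];print(s['time_s'],s['q'],s['eef_pos'],rel(st,np.r_[s['eef_pos'][:2],np.arctan2(x[1],x[0])]),s['orientation'])
print(tomove(np.r_[w(st,(-6,-194))-s['eef_pos'][:2],0]),cv2.Rodrigues(s['orientation'].T@np.array([[np.cos(st[2]+np.pi/2),np.sin(st[2]+np.pi/2),0],[np.sin(st[2]+np.pi/2),-np.cos(st[2]+np.pi/2),0],[0,0,-1.]]).T)[0].T/np.pi)
E
```

```text
17.3 [ 0.682  0.378 -0.524  1.859  0.237  0.97  -0.222] [ 514.768 -206.245  148.177] [  -8.034 -194.499    1.484] [[ 0.271  0.963 -0.007]
 [ 0.963 -0.271 -0.008]
 [-0.01  -0.005 -1.   ]]
[ 0.003  0.01  -0.   ] [[-0.002  0.003 -0.028]]
```

Request:
move_arm(moves="0 0.01 0.1 -0.002 0.003 -0.028;0 0.01 0.25 -0.002 0.003 -0.028;0 0.01 0.4 -0.002 0.003 -0.028;0 0.01 0.55 -0.002 0.003 -0.028;0 0.01 0.65 -0.002 0.003 -0.028;0 0.01 0.72 -0.002 0.003 -0.028;0 0.01 0.77 -0.002 0.003 -0.028;0 0.01 0.79 -0.002 0.003 -0.028;0 0.01 0.795 -0.002 0.003 -0.028;0 0.01 0.795 -0.002 0.003 -0.028")

```text
time_s: 18.3
eef_pos: [516.2, -208.2, -10.2]
orientation: [[0.186, 0.983, 0.002], [0.983, -0.186, -0.001], [-0.0, 0.002, -1.0]]
contact_force: [-0.2, 0.2, 0.9]
grip_width: 87.5
```

```bash
python3 - <<'E'
from h import *
st=np.load('st.npy');s=r.state();x=s['orientation'][:,0];print(s['time_s'],s['contact_force'],s['eef_pos'],rel(st,np.r_[s['eef_pos'][:2],np.arctan2(x[1],x[0])-np.pi/2]),s['orientation'])
E
```

```text
18.3 [-0.228  0.172  0.855] [ 516.163 -208.195  -10.169] [  -6.3   -196.155    0.001] [[ 0.186  0.983  0.002]
 [ 0.983 -0.186 -0.001]
 [-0.     0.002 -1.   ]]
```

Request:
move_arm(moves="0.02 0 0.005 0 0 0;0.04 0 0.005 0 0 0;0.05 0 0.005 0 0 0;0.06 0 0.005 0 0 0;0.07 0 0.005 0 0 0;0.08 0 0.005 0 0 0;0.085 0 0.005 0 0 0;0.09 0 0.005 0 0 0;0.095 0 0.005 0 0 0;0.1 0 0.005 0 0 0")

```text
time_s: 19.3
eef_pos: [519.2, -189.4, -11.3]
orientation: [[0.186, 0.982, 0.001], [0.982, -0.186, -0.002], [-0.002, 0.001, -1.0]]
contact_force: [-2.0, -3.9, -0.2]
grip_width: 88.1
```

Request:
move_arm(moves="0.007 0 0 0 0 0;0.014 0 0 0 0 0;0.02 0 0 0 0 0;0.026 0 0 0 0 0;0.032 0 0 0 0 0;0.036 0 0 0 0 0;0.04 0 0 0 0 0;0.044 0 0 0 0 0;0.047 0 0 0 0 0;0.05 0 0 0 0 0")

```text
time_s: 20.3
eef_pos: [521.5, -179.5, -11.1]
orientation: [[0.186, 0.982, 0.002], [0.982, -0.186, -0.002], [-0.001, 0.002, -1.0]]
contact_force: [-0.3, -2.3, 0.7]
grip_width: 87.9
```

Request:
move_arm(moves="0.005 0 0 0 0 0;0.01 0 0 0 0 0;0.012 0 0 0 0 0;0.014 0 0 0 0 0;0.016 0 0 0 0 0;0.018 0 0 0 0 0;0.02 0 0 0 0 0;0.02 0 0 0 0 0;0.02 0 0 0 0 0;0.02 0 0 0 0 0")

```text
time_s: 21.3
eef_pos: [522.1, -176.8, -11.1]
orientation: [[0.188, 0.982, 0.002], [0.982, -0.188, -0.003], [-0.003, 0.002, -1.0]]
contact_force: [0.0, -6.4, 0.4]
grip_width: 87.4
```

```bash
python3 - <<'E'
from h import *
import pickle
st=np.load('st.npy');s=r.state();x=s['orientation'][:,0];print(s['time_s'],s['contact_force'],s['eef_pos'],rel(st,np.r_[s['eef_pos'][:2],np.arctan2(x[1],x[0])-np.pi/2]))
c=r.calibration('wrist');im=r.capture('wrist')[:,:,::-1]
pickle.dump(c,open('w5.pkl','wb'));cv2.imwrite('pics/w5.png',im)
E
```

```text
21.3 [ 0.035 -6.436  0.444] [ 522.077 -176.796  -11.111] [  -6.34  -164.203   -0.001]
```

View pics/w5.png

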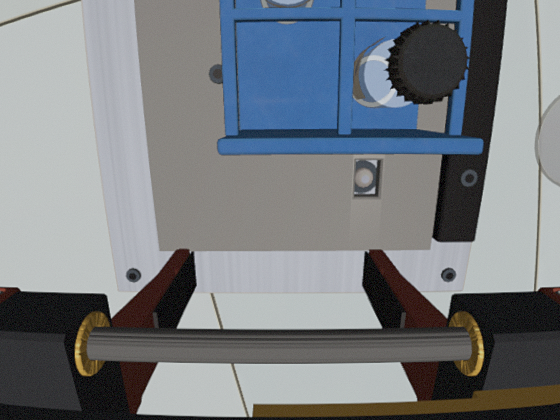

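```bash
python3 - <<'E'
from h import *
import pickle
c=pickle.load(open('w5.pkl','rb'));st=np.load('st.npy')
R=lambda px,z:[rel(st,np.r_[p[:2],0])[:2] for p in ray(c,px,z)]
print('plate corners z20',R([(158,250),(431,249)],20),'z27',R([(431,249)],27))
print('slot',R([(367,178.5)],20),R([(367,178.5)],26),'pin nose z19',R([(366,177)],19))
print('rail corner',R([(433,239),(474,241)],28))
E
```

```text
plate corners z20 [array([ -68.84 , -152.756]), array([  72.091, -152.607])] z27 [array([  68.657, -149.72 ])]
slot [array([  35.775, -115.834])] [array([  34.183, -114.729])] pin nose z19 [array([  35.501, -115.285])]
rail corner [array([  68.476, -144.062]), array([  89.749, -145.302])]
```

Request:
move_arm(moves="0.005 0 0 0 0 0;0.01 0 0 0 0 0;0.012 0 0 0 0 0;0.014 0 0 0 0 0;0.016 0 0 0 0 0;0.018 0 0 0 0 0;0.02 0 0 0 0 0;0.02 0 0 0 0 0;0.02 0 0 0 0 0;0.02 0 0 0 0 0")

```text
time_s: 22.35
eef_pos: [522.1, -175.7, -11.1]
orientation: [[0.19, 0.982, 0.0], [0.982, -0.19, -0.006], [-0.005, 0.001, -1.0]]
contact_force: [-1.3, -9.2, 1.1]
grip_width: 87.4
```

Request:
move_arm(moves="-0.04 0 0 0 0 0;-0.1 0 0 0 0 0;-0.1 0 -0.2 0 0 0;-0.1 0 -0.4 0 0 0;-0.1 0 -0.6 0 0 0;0 0 -0.75 0 0 0;0.2 0 -0.8 0 0 0;0.4 0.05 -0.8 0 0 0;0.6 0.1 -0.8 0 0 0;0.8 0.1 -0.8 0 0 0")

```text
time_s: 23.35
eef_pos: [573.1, -19.9, 148.2]
orientation: [[0.19, 0.982, 0.001], [0.982, -0.19, -0.004], [-0.004, 0.002, -1.0]]
contact_force: [0.1, -0.6, -0.4]
grip_width: 87.7
```

Request:
move_arm(moves="0.2 0.1 0 0 0 0;0.4 0.15 0 0 0 0;0.55 0.2 0 0 0 0;0.55 0.2 0 0 0 0;0.55 0.2 0 0 0 0;0.55 0.2 0 0 0 0;0.55 0.2 0 0 0 0;0.55 0.2 0 0 0 0;0.55 0.2 0 0 0 0;0.55 0.2 0 0 0 0", grip=1)

```text
time_s: 24.35
eef_pos: [633.3, 80.0, 148.0]
orientation: [[0.191, 0.982, 0.002], [0.982, -0.191, -0.004], [-0.004, 0.002, -1.0]]
contact_force: [-0.8, -0.1, 0.5]
grip_width: 11.4
```

```bash
python3 - <<'E'
from h import *
import pickle
st=np.load('st.npy');s=r.state();x=s['orientation'][:,0];print(s['time_s'],s['grip_width'],s['eef_pos'],rel(st,np.r_[s['eef_pos'][:2],np.arctan2(x[1],x[0])-np.pi/2]),s['orientation'][:,2])
c=r.calibration('wrist');im=r.capture('wrist')[:,:,::-1]
pickle.dump(c,open('w6.pkl','wb'));cv2.imwrite('pics/w6.png',im)
E
```

```text
24.35 11.44541372923065 [633.331  79.991 148.01 ] [ 55.109 108.818  -0.004] [ 0.002 -0.004 -1.   ]
```

View pics/w6.png

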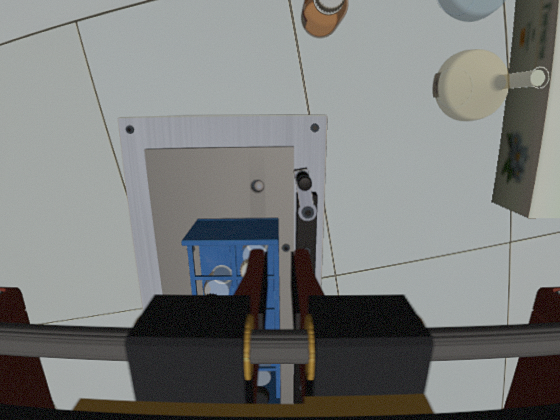

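Seen from the left, the pin fills the round hole at (257,186) and the plate sits flush. The latch post is at (304,180) and its pivot at (307,212). Next I'll go down behind the post.

Request:
move_arm(moves="0.08 0.12 0 0 0 0;0.15 0.225 0 0 0 0;0.155 0.23 0 0 0 0;0.155 0.23 0.1 0 0 0;0.155 0.23 0.25 0 0 0;0.155 0.23 0.4 0 0 0;0.155 0.23 0.52 0 0 0;0.155 0.23 0.6 0 0 0;0.155 0.23 0.625 0 0 0;0.155 0.23 0.625 0 0 0")

```text
time_s: 25.4
eef_pos: [684.3, 101.2, 22.8]
orientation: [[0.19, 0.982, 0.001], [0.982, -0.19, -0.005], [-0.004, 0.002, -1.0]]
contact_force: [0.4, 0.1, 0.2]
grip_width: 0.4
```

```bash
python3 - <<'E'
from h import *
import pickle
st=np.load('st.npy');s=r.state();p=rel(st,np.r_[s['eef_pos'][:2],0]);print(s['time_s'],s['grip_width'],s['eef_pos'],p,s['contact_force'])
c=r.calibration('wrist');im=r.capture('wrist')[:,:,::-1]
pickle.dump(c,open('w7.pkl','wb'));cv2.imwrite('pics/w7.png',im)
for q in [(88,135),(77,135),(62,130.5),(53,123),(47,115),(46,108)]:print(q,((q[1]-p[1])/200).round(3),((q[0]-p[0])/200).round(3))
E
```

```text
25.4 0.3835585410236068 [684.343 101.217  22.809] [101.272 139.179   0.187] [0.447 0.087 0.181]
(88, 135) -0.021 -0.066
(77, 135) -0.021 -0.121
(62, 130.5) -0.043 -0.196
(53, 123) -0.081 -0.241
(47, 115) -0.121 -0.271
(46, 108) -0.156 -0.276
```

View pics/w7.png

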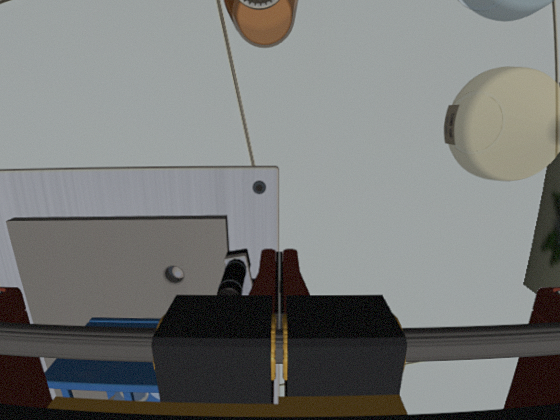

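The closed fingers (cols 258–300) stand just behind the post (about (235,270)). Next I'll sweep the arc.

Request:
move_arm(moves="-0.01 -0.02 0 0 0 0;-0.02 -0.04 0 0 0 0;-0.02 -0.06 0 0 0 0;-0.02 -0.08 0 0 0 0;-0.02 -0.1 0 0 0 0;-0.02 -0.12 0 0 0 0;-0.025 -0.14 0 0 0 0;-0.03 -0.16 0 0 0 0;-0.035 -0.18 0 0 0 0;-0.045 -0.196 0 0 0 0")

```text
time_s: 26.45
eef_pos: [648.7, 95.0, 24.4]
orientation: [[0.193, 0.981, 0.009], [0.981, -0.193, -0.009], [-0.007, 0.011, -1.0]]
contact_force: [13.3, -12.0, -1.4]
grip_width: -0.1
```

```bash
python3 - <<'E'
from h import *
st=np.load('st.npy');s=r.state();p=rel(st,np.r_[s['eef_pos'][:2],0]);print(s['time_s'],s['eef_pos'],p,s['contact_force'])
for q in [(53,123),(47,115),(46,105)]:print(q,tomove(np.r_[w(st,q)-s['eef_pos'][:2],0]))
E
```

```text
26.45 [648.71   95.04   24.415] [ 67.415 126.469   0.187] [ 13.27  -12.041  -1.439]
(53, 123) [-0.018 -0.072 -0.001]
(47, 115) [-0.058 -0.102 -0.001]
(46, 105) [-0.108 -0.106 -0.   ]
```

The force is higher than the latch alone should give, so I'll check with one composite view of wrist, scene and top crops.

```bash
python3 - <<'E'
from h import *
import pickle
s=r.state();print(s['wrist_torque'],s['contact_force'],s['q'])
ims={}
for n in('wrist','scene','top'):
    ims[n]=r.capture(n)[:,:,::-1].copy();cv2.imwrite(f'pics/x_{n}.png',ims[n])
pickle.dump(r.calibration('wrist'),open('w8.pkl','wb'))
b=lambda i:cv2.convertScaleAbs(i,alpha=1.5)
W=cv2.resize(ims['wrist'][150:330,120:400],(800,514)) if 0 else cv2.resize(ims['wrist'][180:330,130:330],(400,300),interpolation=cv2.INTER_CUBIC)
S=cv2.resize(ims['scene'][180:285,210:350],(400,300),interpolation=cv2.INTER_CUBIC)
T=cv2.resize(ims['top'][175:285,205:345],(400,300),interpolation=cv2.INTER_CUBIC)
F=cv2.resize(ims['wrist'],(400,300))
cv2.imwrite('pics/comp.png',b(np.vstack([np.hstack([W,S]),np.hstack([T,F])])))
E
```

```text
[-2.441 -3.095  0.271] [ 13.27  -12.041  -1.439] [ 0.119  0.683 -0.518  1.707  0.439  0.863 -0.787]
```

View pics/comp.png

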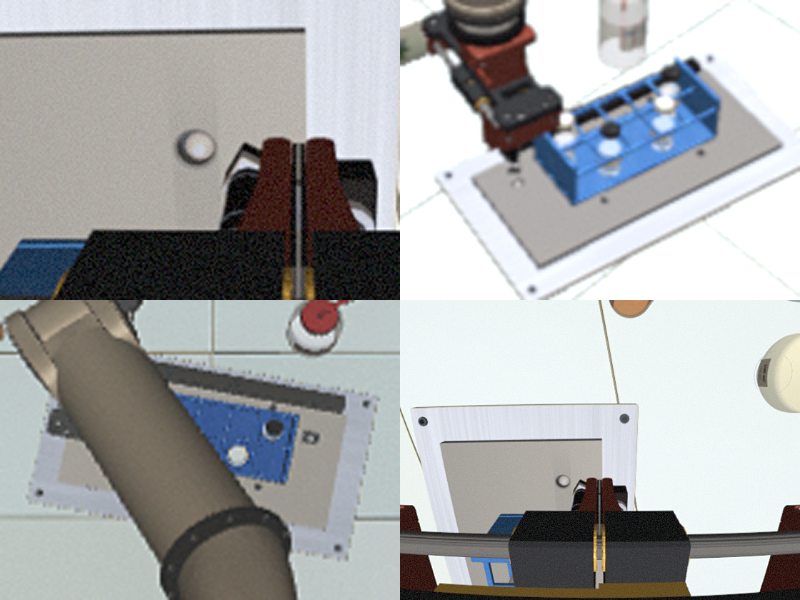

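```bash
python3 - <<'E'
from h import *
import pickle
c=pickle.load(open('w8.pkl','rb'));st=np.load('st.npy')
R=lambda px,z:[rel(st,np.r_[p[:2],0])[:2] for p in ray(c,px,z)]
print('plate corner',R([(282,195)],20),'hole',R([(228,254)],20))
print('post',R([(247,285),(245,275)],70),'armtip',R([(252,255)],33),'rail end',R([(305,260),(317,261)],28))
P=lambda t,z:np.r_[w(st,(81-34*np.sin(t),97+34*np.cos(t))),z]
for t in(.3,.6,.9,1.2,1.5):print(t,proj(c,[P(t,35),P(t,70)]).round(0).tolist())
im=cv2.imread('pics/x_wrist.png').max(2);print(im[250:296:3,236:272:2])
E
```

```text
plate corner [array([ 68.337, 159.15 ])] hole [array([ 34.459, 121.715])]
post [array([ 50.508, 126.97 ]), array([ 49.753, 132.292])] armtip [array([ 50.46 , 126.534])] rail end [array([ 81.874, 120.738]), array([ 89.144, 119.98 ])]
0.3 [[287.0, 251.0], [290.0, 280.0]]
0.6 [[271.0, 259.0], [271.0, 288.0]]
0.9 [[259.0, 270.0], [256.0, 301.0]]
1.2 [[251.0, 283.0], [246.0, 317.0]]
1.5 [[248.0, 298.0], [242.0, 334.0]]
[[ 97 114 120 120 122 117 121 124 118 124 123 122 122  70  37  43  43  36]
 [109  99 121 121 121 124 124  75   8  13  62 111 110  36  37  43  39  41]
 [ 77 103 120 119 122 123  85  41  65  40  11  15  25  47  41  39  41  38]
 [ 88 112 117 119 123  93  31 118 128  83  67  59  40  47  43  46  42  41]
 [114 113 121 119 100  31 118 152 151 150 142 123  54  36  38  43  40  40]
 [114 115 119 111  30 109  83  27  12  10  15  41  45  41  44  40  43  40]
 [112 113 118  80  74  45  35  33  24   2  30  28  40  38  39  37  33  42]
 [113 114 116  88  71   0  12   8  14  22  14  26  38  43  40  44  39  43]
 [114 110 109 123  30  10   3  12  12   3  18  39  47  44  41  38  35  39]
 [112 108 115 106  20   0   1   8   2  17  21  36  38  39  40  39  35  45]
 [112 113 115  89  12  19   3  23  12  20  37  41  40  44  40  40  40  43]
 [113 113 119  57  21  11  16   8   9  37  37  29  41  34  35  41  43  41]
 [115 111 114  25  31  60  44  28  36  36  43  39  40  41  41  38  46  40]
 [112 115  91  51  19  15   6  29  33  42  43  37  44  47  43  37  40  43]
 [112 114  46   3  20  11  12  28  45  37  39  46  43  36  37  39  42  44]
 [ 50  33   9  22  23  20  18  22  19  29  31  22  27  28  18  29  20  32]]
```

The plate corner, hole and pin confirm it is seated. The post has turned to about 1.0 rad, so pushing along -x now has too little lever. I'll go round the post and push it along -y.

Request:
move_arm(moves="0 0.04 0 0 0 0;0.05 0.04 0 0 0 0;0.1 0.04 0 0 0 0;0.11 0.04 0 0 0 0;0.11 0 0 0 0 0;0.11 -0.05 0 0 0 0;0.11 -0.08 0 0 0 0;0.11 -0.08 0 0 0 0;0.08 -0.08 0 0 0 0;0.06 -0.08 0 0 0 0")

```text
time_s: 27.6
eef_pos: [634.8, 109.8, 24.3]
orientation: [[0.194, 0.981, 0.008], [0.981, -0.194, -0.008], [-0.006, 0.009, -1.0]]
contact_force: [1.3, -1.1, 0.1]
grip_width: 0.6
```

```bash
python3 - <<'E'
from h import *
st=np.load('st.npy');s=r.state();p=rel(st,np.r_[s['eef_pos'][:2],0]);print(s['time_s'],s['eef_pos'],p,s['contact_force'],s['orientation'])
for q in [(50,126),(48,115),(47,108)]:print(q,tomove(np.r_[w(st,q)-s['eef_pos'][:2],0]))
E
```

```text
27.6 [634.831 109.764  24.253] [ 51.035 138.349   0.187] [ 1.272 -1.148  0.116] [[ 0.194  0.981  0.008]
 [ 0.981 -0.194 -0.008]
 [-0.006  0.009 -1.   ]]
(50, 126) [-0.062 -0.005  0.   ]
(48, 115) [-0.117 -0.014  0.001]
(47, 108) [-0.152 -0.019  0.001]
```

Request:
move_arm(moves="-0.02 0 0 0 0 0;-0.04 0 0 0 0 0;-0.055 -0.005 0 0 0 0;-0.07 -0.005 0 0 0 0;-0.08 -0.005 0 0 0 0;-0.09 -0.01 0 0 0 0;-0.1 -0.01 0 0 0 0;-0.11 -0.01 0 0 0 0;-0.12 -0.015 0 0 0 0;-0.125 -0.015 0 0 0 0")

```text
time_s: 28.6
eef_pos: [627.7, 86.6, 24.5]
orientation: [[0.194, 0.981, 0.01], [0.981, -0.194, -0.006], [-0.004, 0.011, -1.0]]
contact_force: [1.5, 6.3, -3.4]
grip_width: 0.6
```

```bash
python3 - <<'E'
from h import *
st=np.load('st.npy');s=r.state();p=rel(st,np.r_[s['eef_pos'][:2],0]);print(s['time_s'],s['eef_pos'],p,s['contact_force'],s['orientation'][:,2])
E
```

```text
28.6 [627.696  86.584  24.498] [ 48.345 114.245   0.187] [ 1.504  6.29  -3.395] [ 0.01  -0.006 -1.   ]
```

Request:
move_arm(moves="-0.01 0 0 0 0 0;-0.015 0 0 0 0 0;-0.02 0 0 0 0 0;-0.025 0 0 0 0 0;-0.03 0 0 0 0 0;-0.035 0 0 0 0 0;-0.035 0 0 0 0 0;-0.04 0 0 0 0 0;-0.04 0 0 0 0 0;-0.04 0 0 0 0 0")

```text
time_s: 29.6
eef_pos: [627.7, 86.3, 24.8]
orientation: [[0.19, 0.982, 0.014], [0.982, -0.19, 0.003], [0.006, 0.013, -1.0]]
contact_force: [5.4, 16.7, -8.9]
grip_width: 0.4
```

Request:
move_arm(moves="0.05 0 0 0 0 0;0.15 0 0 0 0 0;0.2 0 0 0 0 0;0.2 0 -0.2 0 0 0;0.2 0 -0.4 0 0 0;0.2 0 -0.6 0 0 0;0.15 0 -0.65 0 0 0;0 0 -0.65 0 0 0;-0.15 0 -0.65 0 0 0;-0.2 0 -0.65 0 0 0")

```text
time_s: 30.6
eef_pos: [617.6, 40.9, 153.7]
orientation: [[0.195, 0.981, 0.013], [0.981, -0.195, -0.0], [0.002, 0.013, -1.0]]
contact_force: [-0.2, -0.5, 0.0]
grip_width: 0.2
```

```bash
python3 - <<'E'
from h import *
st=np.load('st.npy');s=r.state();p=rel(st,np.r_[s['eef_pos'][:2],0]);print(s['time_s'],s['eef_pos'],p,s['contact_force'])
c=r.calibration('wrist');im=r.capture('wrist');cv2.imwrite('pics/w9.png',im[:,:,::-1])
v=im.max(2)
for t in(0,.3,.6,.9,1.0,1.1,1.2,1.3,1.4,1.5,1.57,1.7,1.8):
    L=np.linspace(38,68,8);q=proj(c,[np.r_[w(st,(81-34*np.sin(t),97+34*np.cos(t))),z] for z in L]).round().astype(int)
    print(t,q[0],q[-1],[int(np.median(v[y-1:y+2,x-1:x+2])) for x,y in q if 2<y<417])
# hole / pin features and plate corner
for n,P,z in(('plate RL',(70,155),20),('plate FL',(-70,155),20),('hole',(35,118),20),('st RL',(100,185),12),('pivot',(81,97),30)):print(n,proj(c,[np.r_[w(st,P),z]]).round(1))
E
```

```text
30.6 [617.59   40.885 153.715] [46.932 67.464  0.187] [-0.212 -0.466  0.041]
0 [315 132] [320 133] [159, 159, 159, 161, 161, 161, 161, 161]
0.3 [304 133] [307 135] [163, 163, 161, 161, 161, 162, 162, 162]
0.6 [294 139] [296 141] [145, 145, 145, 145, 145, 145, 146, 146]
0.9 [285 147] [286 150] [145, 145, 145, 145, 145, 144, 144, 144]
1.0 [283 150] [284 153] [145, 145, 144, 144, 144, 144, 144, 144]
1.1 [281 153] [282 157] [143, 143, 143, 144, 144, 145, 145, 144]
1.2 [280 156] [280 161] [144, 144, 143, 143, 110, 110, 108, 108]
1.3 [279 160] [279 165] [108, 102, 102, 102, 43, 43, 24, 23]
1.4 [278 164] [278 169] [24, 24, 23, 24, 24, 35, 48, 65]
1.5 [277 167] [278 173] [26, 46, 58, 66, 66, 64, 62, 54]
1.57 [277 170] [278 176] [65, 63, 56, 56, 54, 51, 48, 46]
1.7 [278 175] [278 181] [48, 46, 46, 42, 39, 37, 38, 46]
1.8 [278 178] [279 185] [39, 37, 37, 46, 60, 61, 61, 59]
plate RL [[301.5 104.3]]
plate FL [[150.3 106.9]]
hole [[264.3 145.2]]
st RL [[333.4  71.1]]
pivot [[313.7 168.4]]
```

```bash
python3 - <<'E'
from h import *
v=cv2.imread('pics/w9.png').max(2)
for y in range(134,204,2):print(y,''.join(' .:-=+*#%@'[9-min(9,int(v[y,x])//20)] for x in range(250,332)))
E
```

```text
134 ::::::::::::::::::::::::::::::::::::::::::::::::::::........:...:::..............:
136 :::::::-::--=+++==-:::::::::::::::::::::::::::::::::.............::....:.........:
138 -:::::::-=*****++**=-:::::::::::::::::::::::::::::::...:..........:.:....:....:..:
140 :::::::-+**+=-----=++-::::::::::::::::::::::::::::::...:........::...:...........:
142 ::::-:-=***=--:::---+=-:::::::::::::::::::::::::::::...............:..........:.::
144 ::::-:-=***=--:::---+=::::::::::::::::::::::::::::::..............:.:..........:::
146 :::::::-=**+=-----=+=-::::::::::::::::::::::::::::::.....................:.....::.
148 ::::::::--+***+++++=-:::::::::::::::::::::::::::::::..::...:.....:..::.::.......::
150 :::::::--::---==---::-:::::::::::::::::::::::::::::::=#%%%%#%%%#%#%###%##=:.....::
152 ::::-:::---::---::--::::::::::::::::::::::::::::::::-*@####################:...:::
154 ::::::::----:----:-:-:::::::::::::::::::::::::::::::-#%#*#**#****#*##*#####...:.::
156 :::::::---:---:---:::--:::::::::::::::::::::::-:::::-#%####***##*######*###.....::
158 ::::::::----------:::::::::::::::-::::::::::::::::::
[... 1244 characters left out ...]
.::.
188 +===============================-=--==-:::-:-::::-:.=%%##########*#*######.....::.
190 ::::::::::::::::-::::::::::::::-:::::--:-:::::-:-::.=%%###################.....:-.
192 ::::::::::::::::-::::::-:-::------:::--:::::---::::.=%%#*#################:....:-.
194 ------=+++=+=+++++++==---------=---:--::-:::-::::::.=%%####**############*:....::.
196 :::-=++++*+++++++++++++-:::::::--::::--::-::::--:::.=%%##################*:....::.
198 :-=++++=-::::::::-==+++---:::::--:-:---::----:-::-::=%%##################*:.....:.
200 -=+=-:..............:-=---:::::----::--::--:::-::-:.=%%###########*######*:.......
202 ===: .................::--:::::--::::--:::---::::--:=%###################+:.......
```

The pixel dump shows the latch arm level in the picture: its edges stay at rows 160 and 174 from the pivot (315,168) to the tip. It therefore points along -x, which is shut. The pin shows inside the hole at (264,143), against a predicted (264,145), and the plate's rear edge is at col 302 against a predicted 301.5. The arm is clear, so I'm handing in.

```bash
python3 - <<'E'
from h import *
s=r.state();print(s['time_s'],s['contact_force']);print(r.job_done())
E
```

```text
30.65 [ 0.094 -0.999 -0.503]
the job is handed in; nothing more can be done
None
```

I pushed the carrier back against the rail and then slid it along to the left until it seated on both pins. After that I swung the latch shut and handed the job in at 30.65 s, with the gripper clear of everything.

**Last checks**
- **Plate:** against the home position, the left hole was within about 2 px and the rear edge within 1 px, with the pin showing in the hole. The plate stopped moving under 9 N of sideways push, and its apparent length fits lying flat rather than tilted.
- **Latch:** the arm points along the station's -x, and the post would not move further under about 17 N, so it appears to be at its stop.
- **Vials and bystanders:** all four vials stood in the rack in the pictures I took up to seating the plate. I did not re-measure them, or the bystanders, at the end. I also saw no contact with any bystander.

**What disagreed along the way**
- **Fingertips:** they end about 27 mm short of the reported TCP. My first push went over the plate without touching it, so I pushed again lower down.
- **First push to the rail:** it ended about 4 mm short, probably because the fingertips dragged on the station, and a second push closed the gap.
- **Latch sweep:** the first sweep ran up to about 18 N at roughly 1 rad, so I went round the post and finished with a push along -y.
- **Camera positions:** close up, the wrist camera's y readings were 2 to 4 mm off known station points.

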